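Hold the spring clip open over the green order board

TASK

At the noodle stall, squeeze the handles of the red spring clip so that its jaws spread wide open, then lift it off the steel fin it is parked on and lower it, gaping, over the top edge of the green board at the white stripe in the middle, until the edge is well down between the jaws but the jaws touch nothing. Finish there still holding it: keep the clip squeezed wide open around the board's edge, clear of the board, so that a colleague can slip an order slip in. Do not let go, do not shift the green board, and leave the orange board, bottle, cup and spatula where they are.

Things in the scene. Friction and masses are not known exactly. Their poses are not given: they have to be found in the camera images.
- clip: Red plastic spring clip like a big clothes peg, 40 g, 24 mm wide along its x; at the start upright on the rest's fin, jaws down, handles up. Origin in the middle of its steel hinge pin and coil (12 mm thick, 28 mm long, along x); y is the direction in which the jaws part and the handles are squeezed; z points from the jaws to the handles.
- clip_handles (a point): Point on the clip's middle plane 24 mm above the hinge pin, between the two flat handle plates (4 mm thick). Parked, they lean out 0.35 rad each, 45 mm over the outer faces at their ends (34 mm above the pin). Fully squeezed they stand parallel, 20 mm over the outer faces, from 3 to 39 mm above the pin. About 3 N on each end starts them, 7 N opens fully; a 20 to 60 N grip is fine.
- clip_mouth (a point): Point on the clip's middle plane level with the jaws' ends, 39 mm below the hinge pin. The last 6 mm of the jaws are soft black tips. The free throat from here up to the coil is 33 mm deep. Axes as the clip's.
- jaw_a (a joint): Opening angle of one jaw of the clip in rad; the other jaw always turns by the same angle the other way. 0 = parked on the 4 mm fin, -0.05 = shut, 0.35 = fully open (hard stop), where the tips stand about 29 mm apart (about 18 mm at 0.2). A spring closes it.
- clip_rest: Black block 60 x 80 x 25 mm screwed to the table, with an upright steel fin on top, 4 mm thick, 50 mm wide (along y), upper edge 53 mm above the table. Origin under the block's middle, z up; the fin's faces look along x. The clip is parked astride the fin within 8 mm of its middle with its jaw tips on the block's top: the clip's y axis lies along the rest's -x and its origin 64 mm above the table.
- green_board: Green rigid order board 5 mm thick, 110 mm wide (along y), standing upright on a weighted wooden foot 70 x 110 x 18 mm, 0.7 kg in all, loose on the table; top edge 150 mm above the table. Origin at the middle of the foot's underside; faces look along x. A white vertical stripe 16 mm wide marks the middle of the top edge.
- green_board_edge (a point): The middle of the green board's top edge (at the white stripe), on the edge's surface, 150 mm above the table; axes as the board's.
- orange_board: The same kind of board in orange, same size: a bystander, leave alone. Its place, the green board's and the clip rest's are swapped at random.
- sauce_bottle: Amber bottle, 56 mm across, 150 mm high, origin under its middle: bystander.
- paper_cup: White cup, 72 mm across, 85 mm high, origin under its middle: bystander.
- spatula: Black spatula lying flat on the table, origin about its middle, long axis x: bystander.
Things that resemble listed ones, but are neither listed nor needed, are in the scene too. Leave any purple look-alike of the clip alone.

How it is judged:
By the outcome, as a careful person would: the job done as asked, in the order asked, and still so for the second after the job is handed in, while the arm keeps its last pose, push and grip.
It also fails if it takes over 37 s, if anything falls off the work surface, if the arm or the gripper's body presses on something with over 40 N, if the wrist force passes 120 N, or if a joint passes its speed limit or range.

ROBOT

A 7-joint arm with a two-finger parallel gripper is mounted at the origin on the work surface. World frame = base frame: x ahead of the robot, y to its left, z up, the work surface at z = 0. Lengths are in m, angles in rad, forces in N, time in s.
With the tool pointing down it reaches from about 0.425 to 1.025 m from the base axis. Payload 3.6 kg.
Tool frame: the origin (TCP) lies on the centre line of the jaws, within the pads' length; the fingertips stand 22 mm ahead of it and the grasp point (between the pads) lies 3 mm ahead of it; z points along the fingers, y is the direction in which the jaws open and shut (so a half turn about z gives the same grasp; the last joint's range is limited). The gripper opens to 85 mm and grips with 20 to 120 N. Pads are 22 mm wide; open, the fingers measure 114 mm over their backs; the gripper's body (76 mm by 85 mm) begins 54 mm behind the grasp point. The pads swing forward as they close: fully open they stand 13 mm farther back than shut.
Start: joints at [-1.26, 0.591, 0.048, 1.609, -0.033, 0.943, -0.034], TCP at [0.285, 0.667, 0.253] pointing down, gripper open.
Joint ranges: [-2.69, 2.69], [-0.47, 2.24], [-1.27, 1.36], [0.19, 2.51], [-1.53, 4.68], [0.08, 2.07], [-3.09, 3.09]. Speed limits (rad/s): [2.57, 2.57, 3.14, 3.14, 3.14, 3.14, 3.14].

INTERFACE

Orientations are given as a rotation vector (axis times angle).
In Python, from rig import arm, planner, vision, sensors gives the robot as it stands. Calls block until the motion is done:
- arm.move_ptp(position, orientation): joint-space move of the TCP to a pose.
- arm.move_straight(position, orientation=None, velocity=0.15): straight line of the TCP; orientation=None keeps the orientation; velocity is the mean speed in m/s.
- arm.movej(angles): joint-space move.
- arm.set_gripper(opening): finger opening in m; the grip force is fixed at half the most; returns when the fingers have stopped.
- arm.wait(seconds).
- planner.ik(position, orientation): joint angles nearest the present ones, or None.
- vision.camera(name): name is "side" or "top" or "wrist"; returns a dict with "pixels" (400x640x3 uint8, red, green, blue), "z_map" (400x640 float32, m along the optical axis (not along the pixel's ray), 0 where there is no reading), "camera_matrix" (3x3 intrinsics, pixels), "position" and "attitude" of the camera in the world; the wrist camera has in their place "mount" (4x4, takes a point from camera to tool coordinates, whose origin is the TCP and whose axes are the flange's). Camera axes: x right, y up, looking along -z (the intrinsics and any distortion apply to the point x, -y, -z); pixel columns grow to the right and rows downward; lengths in m; the calibration is good to about 2 mm. A picture is of the moment at which its call begins: read the wrist's pose just before it.
A pose or a line that the arm cannot do raises arm.MotionError and nothing moves.
- arm.finish_job(): hands the job in, once; it reports no verdict.
Readings, each from a call of its own:
- sensors.read_time(): time.
- sensors.read_joints(): joint angles.
- sensors.read_joint_velocities(): joint speeds.
- sensors.read_joint_efforts(): joint torques, N m.
- sensors.read_ee_pos(): TCP position.
- sensors.read_ee_rot(): TCP orientation.
- sensors.read_ft_force(): force on the tool from outside, world axes, zero at the start.
- sensors.read_moment(): the same for the moment, N m.
- sensors.read_finger_gap(): finger opening in m.
Only numpy, scipy, OpenCV 4.12 (cv2) and the standard library are available. Lean on these libraries where they do the work, as an engineer would, in place of code of your own. Each camera call takes 0.05 s, during which the arm holds its last target.

## Working session

There is one attempt and no reset: what is moved stays moved. The work goes in short steps, each a Python script; the robot and the scene stay as the last script left them, time stands still between calls to the robot, and variables do not carry over. Pictures are saved under pics/ and viewed, and the job is handed in when it is done.

```bash
ls; mkdir -p pics; cat > h.py <<'E'
import numpy as np, cv2, pickle
from scipy.spatial.transform import Rotation as R
def grab(n):
    from rig import vision,sensors
    p=sensors.read_ee_pos(); r=sensors.read_ee_rot()
    d=dict(vision.camera(n)); d['ee']=(p,r)
    cv2.imwrite(f'pics/{n}_{sensors.read_time():.2f}.png',d['pixels'][:,:,::-1]); 
    pickle.dump(d,open(f'{n}.pkl','wb')); return d
def load(n): return pickle.load(open(f'{n}.pkl','rb'))
E
python3 - <<'E'
from h import *
from rig import sensors
for n in ['side','top','wrist']:
    d=grab(n); print(n,{k:(np.round(v,4).tolist() if k not in('pixels','z_map','ee') else '') for k,v in d.items()})
print(sensors.read_time(),sensors.read_ee_pos(),sensors.read_ee_rot(),sensors.read_finger_gap())
E
ls pics
```

```text
pics
side {'pixels': '', 'z_map': '', 'camera_matrix': [[418.1425, 0.0, 315.2523], [0.0, 418.1425, 202.311], [0.0, 0.0, 1.0]], 'position': [0.0308, 0.6158, 0.6249], 'attitude': [0.4609, -1.173, -2.1753], 'ee': ''}
top {'pixels': '', 'z_map': '', 'camera_matrix': [[398.7463, 0.0, 318.4129], [0.0, 398.7463, 201.1879], [0.0, 0.0, 1.0]], 'position': [0.3198, 0.0249, 1.2424], 'attitude': [0.1442, -0.1496, -1.563], 'ee': ''}
wrist {'pixels': '', 'z_map': '', 'camera_matrix': [[295.6597, 0.0, 318.4253], [0.0, 295.6597, 196.701], [0.0, 0.0, 1.0]], 'mount': [[0.0003, 0.9638, 0.2666, 0.0691], [1.0, -0.0003, 0.0003, -0.0001], [0.0004, 0.2666, -0.9638, -0.1204], [0.0, 0.0, 0.0, 1.0]], 'ee': ''}
0.15 [0.28459066 0.66613838 0.25238429] [-6.29772987e-01 -3.07757437e+00  2.79266580e-03] 0.08512528238775822
side_0.05.png
top_0.10.png
wrist_0.15.png
```

View pics/top_0.10.png

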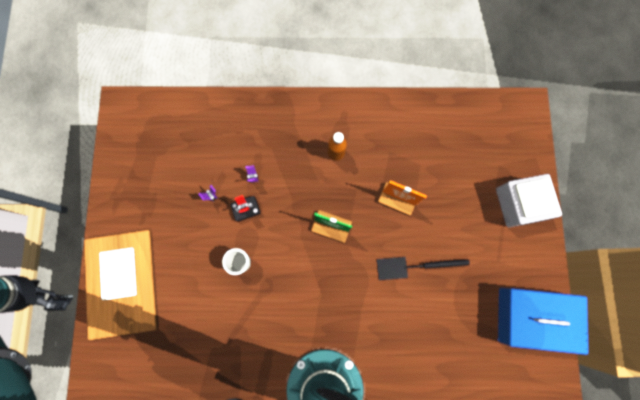

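View pics/side_0.05.png

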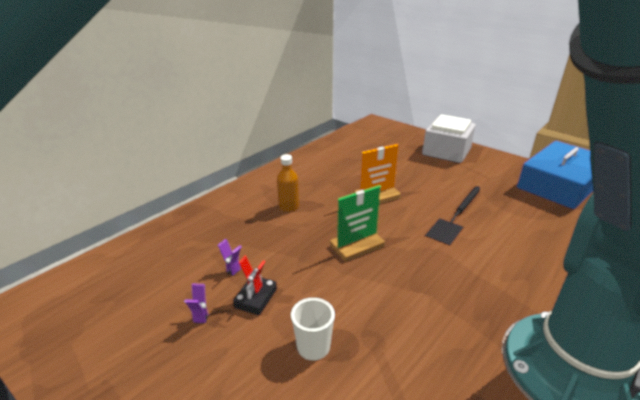

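The top view shows the red clip on its black rest at about (243,206). Two purple look-alikes stand at (251,174) and (207,193), the green board is at (332,222) and the orange board at (403,193). Next I'll enlarge these areas.

```bash
python3 - <<'E'
from h import *
d=load('top');i=d['pixels'][:,:,::-1]
a=cv2.resize(i[180:240,215:275],None,fx=9,fy=9,interpolation=cv2.INTER_CUBIC)[:, :395+145]
b=cv2.resize(i[195:255,300:360],None,fx=9,fy=9,interpolation=cv2.INTER_CUBIC)
cv2.imwrite('pics/c1.png',cv2.resize(np.hstack([a,b]),(800,400)))
d=load('side');i=d['pixels'][:,:,::-1]
a=cv2.resize(i[245:325,220:300],(400,400),interpolation=cv2.INTER_CUBIC)
b=cv2.resize(i[180:260,320:400],(400,400),interpolation=cv2.INTER_CUBIC)
cv2.imwrite('pics/c2.png',np.hstack([a,b]))
E
```

```text
(no output)
```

View pics/c1.png

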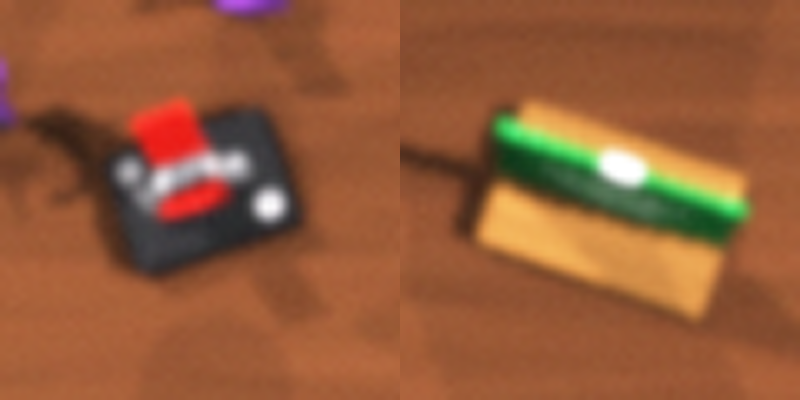

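View pics/c2.png

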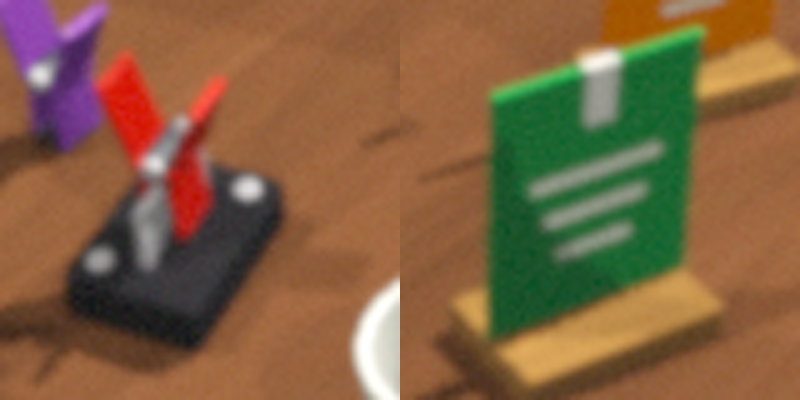

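View pics/wrist_0.15.png

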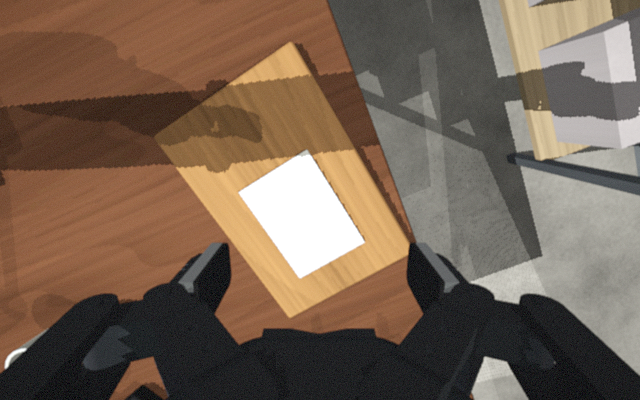

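The crops confirm it: there is only one red clip, astride the fin of the black rest at top (243,206), and the look-alikes are purple. The green board's white stripe is at about (333,220). Next I'll measure coarse 3D positions.

```bash
cat >> h.py <<'E'
def pose(d):
    if 'mount' in d:
        p,r=d['ee']; T=np.eye(4);T[:3,:3]=R.from_rotvec(r).as_matrix();T[:3,3]=p
        return T@np.array(d['mount'])
    T=np.eye(4);T[:3,:3]=R.from_rotvec(d['attitude']).as_matrix();T[:3,3]=d['position'];return T
def cloud(d):
    K=np.array(d['camera_matrix']);z=d['z_map'];v,u=np.mgrid[0:400,0:640]
    c=np.stack([(u-K[0,2])/K[0,0]*z,-(v-K[1,2])/K[1,1]*z,-z],-1)
    T=pose(d); P=c@T[:3,:3].T+T[:3,3]; P[z==0]=np.nan; return P
def atz(d,u,v,h):
    K=np.array(d['camera_matrix']);T=pose(d);u=np.asarray(u,float);v=np.asarray(v,float)
    r=np.stack([(u-K[0,2])/K[0,0],-(v-K[1,2])/K[1,1],-np.ones_like(u)],-1)@T[:3,:3].T
    return T[:3,3]+r*((h-T[2,3])/r[...,2])[...,None]
def proj(d,P):
    K=np.array(d['camera_matrix']);T=pose(d);c=(np.asarray(P)-T[:3,3])@T[:3,:3]
    return np.stack([K[0,2]+K[0,0]*c[...,0]/-c[...,2],K[1,2]+K[1,1]*c[...,1]/c[...,2]],-1)
def masks(d):
    h=cv2.cvtColor(d['pixels'],cv2.COLOR_RGB2HSV).astype(int);H,S,V=h[...,0],h[...,1],h[...,2]
    return dict(red=((H<5)|(H>174))&(S>190)&(V>130),green=(H>50)&(H<80)&(S>120)&(V>50),
      black=(V<75)&(S<90), orange=(H>7)&(H<14)&(S>220)&(V>180),purple=(H>128)&(H<150)&(S>120))
E
python3 - <<'E'
from h import *
for n in ['top','side']:
    d=load(n);P=cloud(d)
    for k,m in masks(d).items():
        q=P[m];q=q[~np.isnan(q[:,0])]
        if k=='black': q=q[(abs(q[:,2]-.03)<.015)&(q[:,0]>.4)]
        else: q=q[(q[:,2]<.2)]
        if len(q): print(n,k,len(q),np.round(np.percentile(q,[2,50,98],axis=0),3).tolist())
d=load('top');P=cloud(d)
for nm,(u,v) in dict(stripe=(333.5,219.5),gL=(314.5,213.7),gR=(352,226.5),screw1=(234.5,206),screw2=(255,211),table=(300,300)).items():
    print(nm,np.round(P[int(round(v)),int(round(u))],4), np.round(atz(d,u,v,.15 if nm[0] in'sg' and nm[1]!='c' else .025),4))
E
```

```text
top red 89 [[0.507, 0.233, 0.001], [0.541, 0.25, 0.087], [0.569, 0.28, 0.102]]
top green 152 [[0.456, -0.066, 0.007], [0.478, -0.002, 0.127], [0.511, 0.031, 0.153]]
top black 219 [[0.494, 0.208, 0.02], [0.513, 0.241, 0.025], [0.562, 0.289, 0.03]]
top orange 14 [[0.541, -0.272, 0.098], [0.569, -0.21, 0.14], [0.698, -0.039, 0.145]]
top purple 190 [[0.55, 0.215, -0.001], [0.605, 0.25, 0.058], [0.654, 0.395, 0.076]]
side red 230 [[0.509, 0.238, 0.031], [0.537, 0.251, 0.075], [0.548, 0.263, 0.098]]
side green 1371 [[0.456, -0.066, 0.024], [0.475, -0.01, 0.091], [0.49, 0.031, 0.149]]
side black 552 [[0.49, 0.214, 0.016], [0.511, 0.264, 0.024], [0.547, 0.292, 0.026]]
side purple 744 [[0.55, 0.219, 0.005], [0.578, 0.342, 0.048], [0.645, 0.372, 0.073]]
stripe [ 0.4738 -0.0218  0.1505] [ 0.4753 -0.0204  0.15  ]
gL [0.5131 0.0347 0.0057] [0.4914 0.0321 0.15  ]
gR [ 0.4763 -0.0847 -0.0007] [ 0.456  -0.0714  0.15  ]
screw1 [0.5341 0.2821 0.0268] [0.5344 0.2809 0.025 ]
screw2 [0.5183 0.2164 0.0284] [0.5189 0.2169 0.025 ]
table [0.2505 0.0758 0.0024] [0.2518 0.0749 0.025 ]
```

```bash
cat >> h.py <<'E'
def down(yd):
    y=np.array([yd[0],yd[1],0.]);y/=np.linalg.norm(y);z=np.array([0,0,-1.]);return R.from_matrix(np.c_[np.cross(y,z),y,z]).as_rotvec()
E
python3 - <<'E'
from h import *
from rig import planner
y=np.array([.972,-.235]);b=np.array([.946,-.323])
for s in (1,-1):
    for p,yy in (([.527,.249,.25],y),([.475,-.0204,.2],b)):
        q=planner.ik(p,down(s*yy));print(s,None if q is None else np.round(q,2), np.round(R.from_rotvec(down(s*yy)).as_matrix()[:,0],2))
P=cloud(load('top'));m=masks(load('top'))['purple']
Ps=cloud(load('side'));ms=masks(load('side'))['purple']
q=np.vstack([P[m],Ps[ms]]);q=q[(q[:,2]>.012)]
for sel in (q[:,1]<.3,q[:,1]>.3):
    a=q[sel];print(np.round(np.percentile(a,[2,50,98],axis=0),3).tolist()); d=(a[:,:2]-[.527,.249]); 
    print('along y',np.percentile(d@y,[1,50,99]).round(3),'along x',np.percentile(d@[.235,.972],[1,50,99]).round(3))
E
```

```text
1 [-0.84  0.45  0.45  1.95 -0.26  0.8  -0.49] [0.23 0.97 0.  ]
1 [-0.44  0.4   0.5   2.22 -0.34  0.59 -0.01] [ 0.32  0.95 -0.  ]
-1 [-0.25  0.44 -0.36  1.93  0.21  0.81  2.18] [-0.23 -0.97 -0.  ]
-1 [ 0.12  0.37 -0.22  2.2   0.15  0.59  2.61] [-0.32 -0.95  0.  ]
[[0.605, 0.217, 0.013], [0.636, 0.229, 0.052], [0.647, 0.24, 0.074]]
along y [0.08  0.109 0.123] along x [-0.012  0.004  0.018]
[[0.548, 0.335, 0.014], [0.566, 0.355, 0.054], [0.584, 0.374, 0.075]]
along y [-0.008  0.011  0.034] along x [0.093 0.111 0.13 ]
```

```bash
python3 - <<'E'
from h import *
from rig import arm,sensors
arm.move_ptp([.527,.249,.24],down([.972,-.235]))
print(sensors.read_time(),sensors.read_ee_pos(),sensors.read_ft_force())
d=grab('wrist');cv2.imwrite('pics/w1.png',d['pixels'][:,:,::-1])
i=d['pixels'][:,:,::-1];cv2.imwrite('pics/w1c.png',cv2.resize(i[110:260,220:420],None,fx=4,fy=4,interpolation=cv2.INTER_CUBIC))
E
```

```text
1.9083 [0.52654545 0.25134271 0.23985853] [ 0.1932425   0.55325227 -0.31508458]
```

View pics/w1.png

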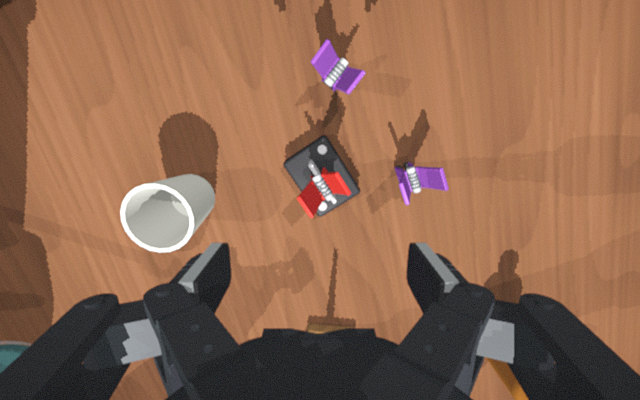

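View pics/w1c.png

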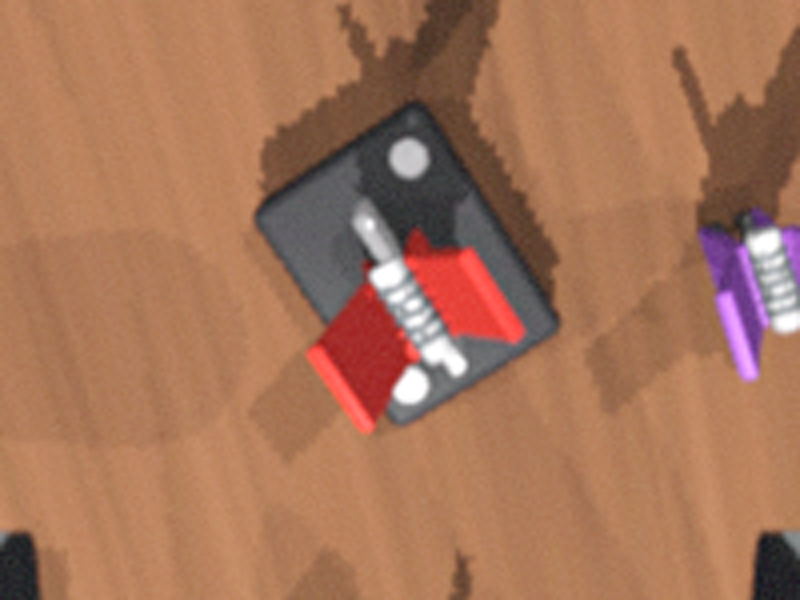

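The block's screws sit at opposite corners, so the yaw I took from them was wrong. In the crop the block's top corners are at (415,103), (258,215), (402,422) and (557,320). The pin runs from (388,272) to (455,368). I'll measure the yaw from those.

```bash
python3 - <<'E'
from h import *
d=load('wrist')
def f(l,h): a=np.array(l,float);return atz(d,220+a[:,0]/4-.375,110+a[:,1]/4-.375,h)[:,:2]
c=f([(415,103),(258,215),(402,422),(557,320)],.025)
print('corners',c.round(4).tolist(),'sides',[np.linalg.norm(c[i]-c[(i+1)%4]).round(4) for i in range(4)],'mid',c.mean(0).round(4))
e=(c[0]-c[1]+c[3]-c[2]);l=(c[2]-c[1]+c[3]-c[0]);print('short ang',np.degrees(np.arctan2(*e[::-1])),'long',np.degrees(np.arctan2(*l[::-1])))
p=f([(388,272),(455,368)],.064+.004);print('pin',p.round(4),p.mean(0).round(4),np.linalg.norm(p[1]-p[0]),np.degrees(np.arctan2(*(p[1]-p[0])[::-1])))
h=f([(312,350),(367,430),(470,250),(522,338)],.098);print('handles',h.round(4).tolist(),h.mean(0).round(4),np.linalg.norm(h[1]-h[0]),np.linalg.norm(h[3]-h[2]),'span',np.linalg.norm((h[2]+h[3]-h[0]-h[1])/2))
for v in (h[1]-h[0],h[3]-h[2],h[2]+h[3]-h[0]-h[1]): print(np.degrees(np.arctan2(*v[::-1])))
P=cloud(d);m=masks(d)['red'];q=P[m];q=q[q[:,2]>.05];print(len(q),np.nanmax(q[:,2]),np.nanmedian(q,axis=0))
E
```

```text
corners [[0.5408, 0.2951], [0.4901, 0.2749], [0.5158, 0.2047], [0.5671, 0.2249]] sides [np.float64(0.0546), np.float64(0.0747), np.float64(0.0551), np.float64(0.0749)] mid [0.5284 0.2499]
short ang 21.57755570921372 long -69.70205721020675
pin [[0.5247 0.2588]
 [0.5356 0.2303]] [0.5301 0.2446] 0.030521973563908757 -69.0258986736421
handles [[0.505, 0.2511], [0.5127, 0.2292], [0.5454, 0.2655], [0.5526, 0.2427]] [0.529  0.2471] 0.023159207538200076 0.023882156031892043 span 0.04250626286968263
-70.59079453923546
-72.42254423640557
19.13496795221963
405 0.09855700281373725 [0.52050128 0.24787617 0.08248238]
```

```bash
python3 - <<'E'
from h import *
from rig import arm,sensors
a=np.radians(20);o=down([np.cos(a),np.sin(a)])
arm.move_ptp([.529,.2465,.17],o)
print(sensors.read_time(),sensors.read_ee_pos())
d=grab('wrist')
i=d['pixels'][:,:,::-1];cv2.imwrite('pics/w2c.png',cv2.resize(i[170:320,220:420],None,fx=4,fy=4,interpolation=cv2.INTER_CUBIC))
E
```

```text
2.525 [0.52916895 0.2472038  0.17002542]
```

View pics/w2c.png

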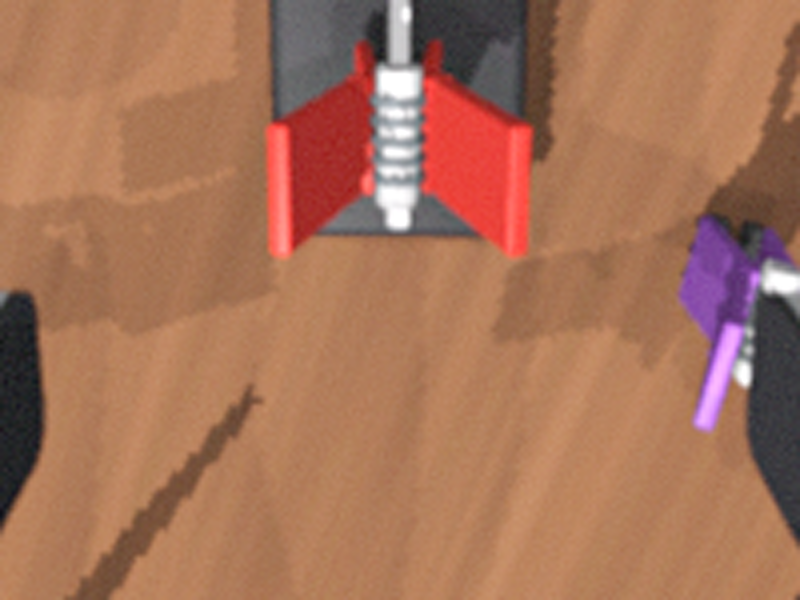

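```bash
python3 - <<'E'
from h import *
d=load('wrist');M=np.r_[R.from_rotvec(d['ee'][1]).as_matrix()];p=d['ee'][0]
for (x,y) in ((280,190),(518,190)): 
    w=atz(d,220+x/4-.4,170+y/4-.4,.098);print(((w-p)@M).round(4))
w=atz(d,220+398/4-.4,170+137/4-.4,.069);print('pin',((w-p)@M).round(4))
P=cloud(d);m=masks(d)['purple'];q=P[m];q=q[q[:,2]>.01];t=(q-p)@M
t=t[t[:,0]<.03];print(np.nanmin(t,0).round(3),np.nanmax(t,0).round(3))
t=t[abs(t[:,0])<.03];print(len(t),np.percentile(t[:,1],[0,5,50,100]) if len(t) else 0)
E
```

```text
[ 0.0007 -0.0212  0.072 ]
[0.0007 0.0198 0.072 ]
pin [ 0.0014 -0.0008  0.101 ]
[-0.062  0.052 -0.05 ] [0.009 0.108 0.16 ]
13 [0.05178736 0.05227587 0.05382266 0.06221526]
```

```bash
python3 - <<'E'
from h import *
from rig import arm,sensors
arm.set_gripper(.065);print(sensors.read_time(),sensors.read_finger_gap())
a=np.radians(20);o=down([np.cos(a),np.sin(a)])
arm.move_straight([.5287,.2468,.091],o,velocity=.08)
print(sensors.read_time(),sensors.read_ee_pos(),sensors.read_ft_force())
arm.set_gripper(.0);print(sensors.read_time(),sensors.read_finger_gap(),sensors.read_ft_force(),sensors.read_ee_pos())
d=grab('wrist');cv2.imwrite('pics/w3.png',d['pixels'][:,:,::-1])
d=grab('side');i=d['pixels'][:,:,::-1]
cv2.imwrite('pics/s3.png',cv2.resize(i[200:325,170:330],(800,625))[:600])
E
```

```text
2.9167 0.06519579556985826
4.0583 [0.52911944 0.24694639 0.09145896] [ 0.45565531  1.08424745 -0.37415757]
4.5417 0.0173229579406455 [1.13604692 0.65489333 7.42672412] [0.53087221 0.24769279 0.09251084]
```

View pics/w3.png

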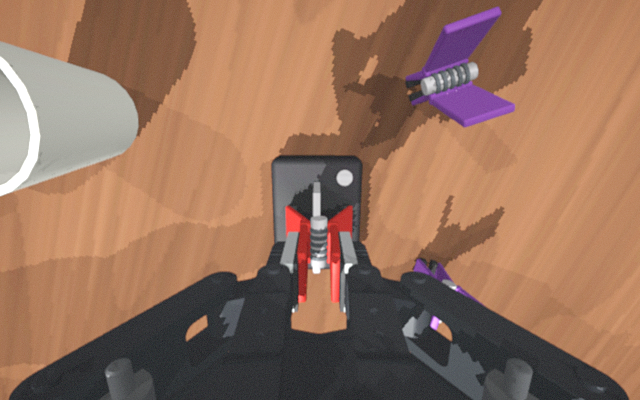

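View pics/s3.png

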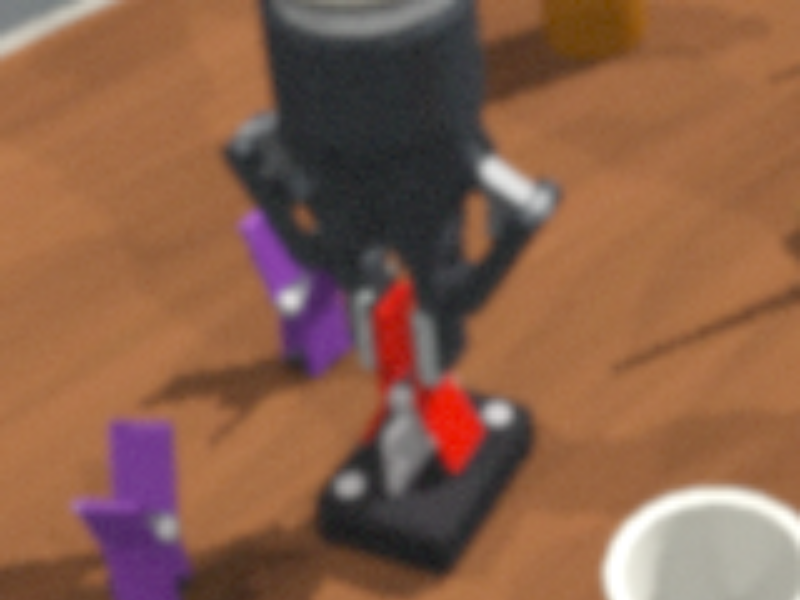

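The squeeze worked: the jaws are spread on both sides of the fin and the handles are parallel between the pads. I'll lift, check the hold, and move to a viewpoint beside the green board.

```bash
python3 - <<'E'
from h import *
from rig import arm,sensors
a=np.radians(20);o=down([np.cos(a),np.sin(a)])
p=sensors.read_ee_pos()
arm.move_straight([.5295,.247,.13],o,velocity=.08)
print(sensors.read_time(),sensors.read_finger_gap(),sensors.read_ft_force())
arm.move_straight([.5295,.247,.275],o,velocity=.2)
b=np.array([.946,-.323]);o=down(b)
arm.move_ptp([.475-.019,-.0204-.057,.275],o); arm.wait(.3)
print(sensors.read_time(),sensors.read_finger_gap(),sensors.read_ft_force(),sensors.read_ee_pos())
d=grab('wrist');cv2.imwrite('pics/w4.png',d['pixels'][:,:,::-1])
i=d['pixels'][:,:,::-1];cv2.imwrite('pics/w4c.png',cv2.resize(i[110:260,220:420],None,fx=4,fy=4,interpolation=cv2.INTER_CUBIC))
E
```

```text
5.2833 0.017556947271895395 [-0.55408973 -0.2965833  -0.34808199]
7.7167 0.01763880123602338 [ 0.13584444  0.34415115 -0.4154303 ] [ 0.45641627 -0.07660131  0.27492457]
```

View pics/w4.png

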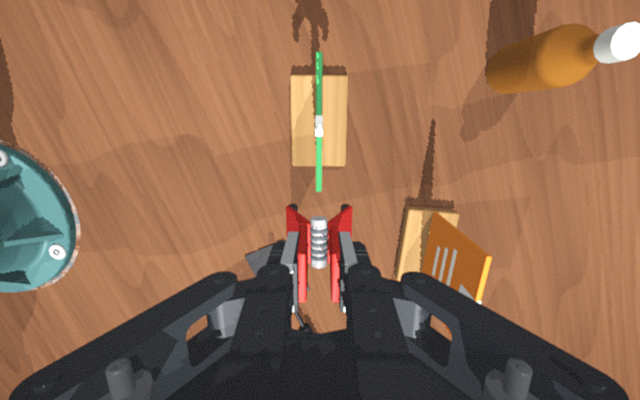

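View pics/w4c.png

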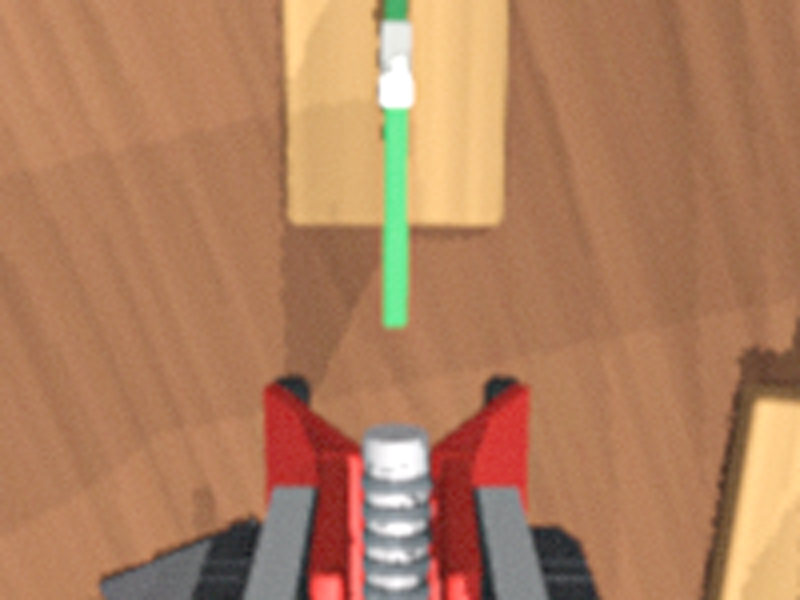

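The clip is held squeezed, with its tips at about crop (290,390) and (502,390). The green edge runs from full-image (318,52) to crop (395,326), and the stripe is centred at crop (396,64).

```bash
python3 - <<'E'
from h import *
d=load('wrist');M=R.from_rotvec(d['ee'][1]).as_matrix();p=d['ee'][0]
i=d['pixels'][:,:,::-1];cv2.imwrite('pics/w4d.png',cv2.resize(i[40:200,270:370],(500,800))[:600])
c=lambda x,y,h:atz(d,220+x/4-.4,110+y/4-.4,h)
for n,w in dict(near=c(396,326,.15),s0=c(396,21,.15),s1=c(396,107,.15),far=atz(d,318.5,52,.15),tipL=c(292,380,p[2]-.063),tipR=c(502,380,p[2]-.063),pin=c(397,430,p[2]-.025)).items():
    print(n,w.round(4),((w-p)@M).round(4))
m=masks(d)['green'];P=cloud(d)[m];P=P[(P[:,2]>.145)&(P[:,2]<.156)];print(len(P),np.percentile(P,[1,50,99],axis=0).round(4).tolist())
v=np.linalg.svd((P-P.mean(0))[:,:2],full_matrices=False)[2][0];print(v, np.ptp((P-P.mean(0))[:,:2]@v))
hi=np.r_[[P[np.argmax(P[:,:2]@v)],P[np.argmin(P[:,:2]@v)]]];print(hi.round(4),hi.mean(0).round(4))
E
```

```text
near [ 0.4564 -0.0718  0.15  ] [ 0.0045 -0.0015  0.1249]
s0 [ 0.4766 -0.0122  0.15  ] [ 0.0675 -0.0015  0.1249]
s1 [ 0.4712 -0.0282  0.15  ] [ 0.0506 -0.0015  0.1249]
far [0.4913 0.0313 0.15  ] [ 0.1134 -0.0016  0.1249]
tipL [ 0.4426 -0.0599  0.2119] [ 0.0114 -0.0184  0.063 ]
tipR [ 0.4749 -0.0708  0.2119] [0.0114 0.0156 0.063 ]
pin [ 0.4602 -0.0608  0.2499] [ 0.0162 -0.0015  0.025 ]
508 [[0.4566, -0.0701, 0.1479], [0.4787, -0.0058, 0.1498], [0.492, 0.0305, 0.1511]]
[-0.32266222 -0.94651418] 0.1082029010193156
[[ 0.457  -0.0711  0.1495]
 [ 0.4903  0.0318  0.149 ]] [ 0.4737 -0.0196  0.1493]
```

View pics/w4d.png

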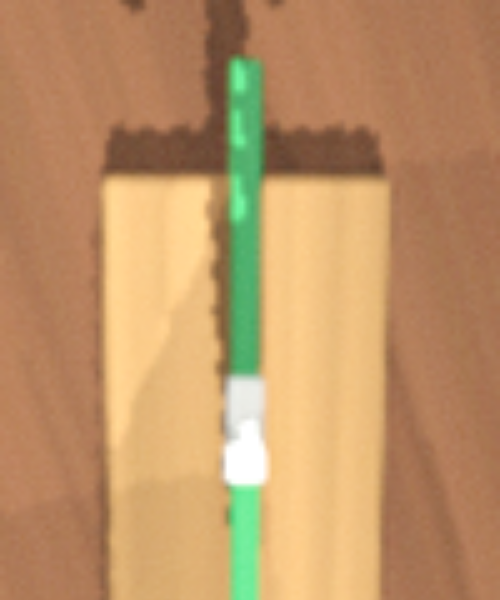

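Clip and edge share the same lateral offset in the tool frame (-1.5 mm), and the edge is parallel to tool x. So I need to move about 57.5 mm along tool x, check, and lower.

```bash
python3 - <<'E'
from h import *
from rig import arm,sensors
o=down([.946,-.323]);M=R.from_rotvec(o).as_matrix()
d=load('wrist');p=d['ee'][0]
t=p+M@[.0575,0,0];t[2]=.275;print(t)
arm.move_straight(t,o,velocity=.1)
t[2]=.235;arm.move_straight(t,o,velocity=.1);arm.wait(.2)
print(sensors.read_time(),sensors.read_ee_pos(),sensors.read_finger_gap(),sensors.read_ft_force())
np.save('t.npy',t)
d=grab('wrist')
i=d['pixels'][:,:,::-1];a=cv2.resize(i[150:300,260:380],(480,600))
d=grab('side');i=d['pixels'][:,:,::-1]
b=cv2.resize(i[120:270,320:400],(320,600))
cv2.imwrite('pics/w5.png',np.hstack([a,b]))
E
```

```text
[ 0.47499579 -0.02218576  0.275     ]
9.25 [ 0.47549062 -0.02230846  0.23563096] 0.01708232980258734 [ 0.36852258 -0.01153362 -0.41569398]
```

View pics/w5.png

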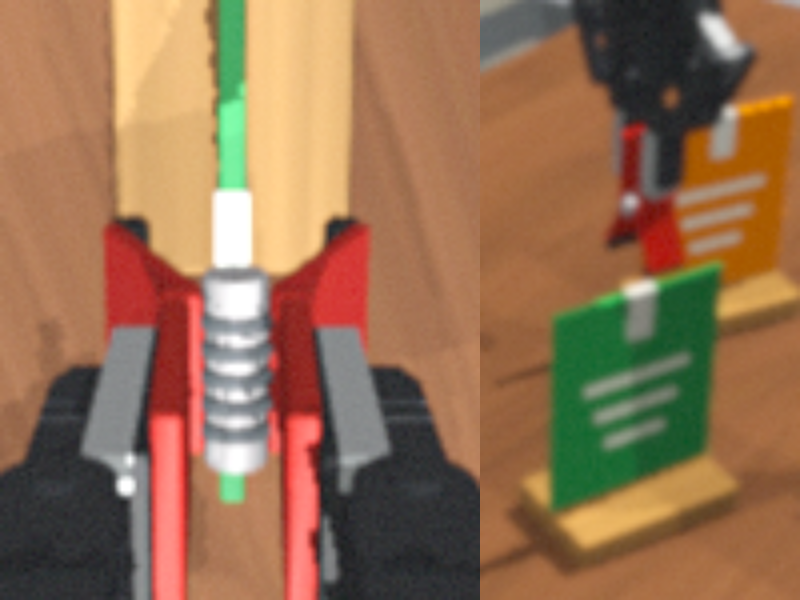

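```bash
python3 - <<'E'
from h import *
from rig import arm,sensors
o=down([.946,-.323]);M=R.from_rotvec(o).as_matrix()
d=load('wrist');p=d['ee'][0]
w=atz(d,317.6,197.1,.15);print('stripe front in tool',(w-p)@M)
w=atz(d,318.4,150+270/4-.4,p[2]-.021);print('pin front',(w-p)@M)
t=np.load('t.npy')-.0006*M[:,1];t[2]=.1975
arm.move_straight(t,o,velocity=.04);arm.wait(.3)
print(sensors.read_time(),sensors.read_ee_pos(),sensors.read_finger_gap(),sensors.read_ft_force())
d=grab('wrist')
i=d['pixels'][:,:,::-1];a=cv2.resize(i[150:300,260:380],(480,600))
d=grab('side');i=d['pixels'][:,:,::-1]
b=cv2.resize(i[140:260,320:400],(320,480));b=np.vstack([b,np.zeros((120,320,3),np.uint8)])
cv2.imwrite('pics/w6.png',np.hstack([a,b]));d=grab('top')
E
```

```text
stripe front in tool [ 0.01019074 -0.00215361  0.08563096]
pin front [ 0.01762313 -0.00166945  0.021     ]
10.7417 [ 0.47451976 -0.02197036  0.1976569 ] 0.017110936139447253 [-0.5240797   0.17168838 -0.04590752]
```

View pics/w6.png

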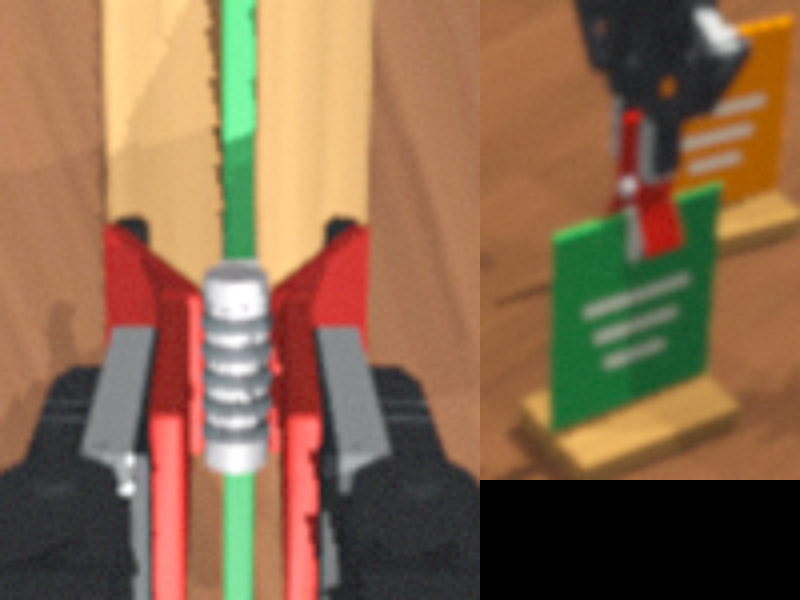

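```bash
python3 - <<'E'
from h import *
d=load('wrist');P=cloud(d)
a=P[150+300//4:150+440//4,260+225//4:260+248//4].reshape(-1,3);print('coil top z',np.percentile(a[:,2],[5,50,95]).round(4),np.nanmedian(a,0).round(4))
i=d['pixels'];print('black tip z',P[150+228//4,260+128//4],P[150+228//4,260+345//4])
m=masks(load('top'))['green']
P=cloud(d)[masks(d)['green']];P=P[(P[:,2]>.145)&(P[:,2]<.156)];print(len(P),np.median(P,0))
b=np.array([.946,-.323]);print('edge across',np.median(P[:,:2]@b),'coil across',np.nanmedian(a[:,:2]@b))
E
```

```text
coil top z [nan nan nan] [ 0.4734 -0.0207  0.1705]
black tip z [ 0.46041846 -0.00585268  0.1376238 ] [ 0.49310725 -0.01654591  0.13902676]
570 [0.48436461 0.01101773 0.14975198]
edge across 0.4546631153159665 coil across 0.45462227787798676
```

```bash
python3 - <<'E'
from rig import arm,sensors
arm.finish_job();print(sensors.read_time(),sensors.read_finger_gap(),sensors.read_ft_force())
E
```

```text
the job is handed in; nothing more can be done
the job is handed in; nothing more can be done
```

I squeezed the red clip open on its fin, lifted it off and lowered it, gaping, over the green board's top edge at the white stripe. I handed the job in at about 10.8 s, with the arm still holding it there.

**Last checks, before handing in:**
- **Centring:** the board edge, the coil and the midpoint between the jaw tips lined up across the board to about 0.1 mm. The clip's middle was about 1.5 mm from the stripe's middle along the edge.
- **Depth:** by the arm's height, the edge should be about 19–20 mm inside the 33 mm throat, clear of the coil. The depth camera agreed only roughly. Reading the coil's height was unreliable, with gaps in the data.
- **Contact:** the wrist force stayed around 0.5 N, so nothing suggested the jaws were touching the board.
- **Grip:** the finger gap read 17.1 mm where I expected 20 mm over the handles. It stayed within about half a millimetre after the squeeze, and the pictures show the handles parallel and the jaws wide open.

**One wrong measurement, corrected before grasping:** I first took the rest's angle from its two screws, but they sit at opposite corners. The close-up showed this, and I corrected the angle.

I did not re-measure the orange board, bottle, cup, spatula or purple look-alikes at the end. The arm's path stayed clear of them.

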